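Secure the pump strainer cover

ROBOT

A 6-joint arm with a two-finger parallel gripper is mounted at the origin on the work surface. World frame = base frame: x ahead of the robot, y to its left, z up, the work surface at z = 0. Lengths are in m, angles in rad, forces in N, time in s.
With the tool pointing down it reaches from about 0.25 to 0.725 m from the base axis. Payload 4 kg.
Tool frame: the origin (TCP) lies on the front face of the gripper's body, between the roots of the fingers; the fingertips stand 73 mm ahead of it and the grasp point (between the pads) lies 54 mm ahead of it; z points along the fingers, y is the line along which they close (so a half turn about z gives the same grasp; the last joint's range is limited). The gripper opens to 85 mm and grips with 20 to 120 N. Pads are 22 mm wide; open, the fingers measure 114 mm over their backs; the gripper's body (76 mm by 85 mm) begins 54 mm behind the grasp point. The pads swing forward as they close: fully open they stand 13 mm farther back than shut.
Start: joints at [0, 0.241, 0.005, 1.335, 0, 1.571], TCP at [0.5, -0, 0.304] pointing down, gripper open.
Joint ranges: [-2.72, 2.72], [-1.05, 1.87], [-1.09, 1.28], [-1.99, 2.15], [-1.42, 1.44], [-3.14, 3.14]. Speed limits (rad/s): [2.79, 2.79, 3.14, 3.14, 3.14, 3.14].

INTERFACE

Orientations are given as a rotation vector (axis times angle).
In Python, from workcell import manip gives the robot as it stands.
- The arm moves only by the tool carry_out, never from a script. Its argument "moves" is a list of rows, each an object with "translation": the shift along the tool's x, y, z as a fraction of full scale, a list of three; "rot": the turn, a rotation vector about the tool's x, y, z as a fraction of full scale, a list of three; "claw": the opening in per cent of the stroke, from 0 (shut) to 100 (fully open). A call has 1 to 20 rows; each row is the pose to reach, as a shift and turn from the pose commanded when the call began, along the tool's axes at that moment, turning the shorter way round; what a row does not reach only later rows make up. Full scale, the value 1, is 0.4 m for a shift and pi rad for a turn. A row lasts 1/8 s, in which the tool goes at most 62.5 mm and 10.7 degrees, less where a joint would pass 70% of its speed; a pose out of reach is approached as far as the arm can. A call with a number of a shift or a turn outside -1 to 1 is refused whole. A call with a gripper value outside its range is refused whole. The fingers move at their own pace and stop on an object; "newtons" is the grip in N (left out, the last holds). Time passes only in rows, so rows that repeat a pose let the fingers close. It gives the time, the measured TCP pose, the force, the opening and the grip force at its end, in the units of the state.
- manip.observe(): the state, without advancing time (a new reading comes with each control period).
- manip.get_image(name): name is "scene" or "side" or "wrist"; returns the picture (400x640x3 uint8, red, green, blue); there is no depth.
- manip.get_calibration(name): a dict with "camera_matrix" (3x3 intrinsics, pixels), "dist" ([k1, k2, p1, p2, k3] as OpenCV has them; the pictures are not rectified), "origin" and "rotation" of the camera in the world. Camera axes: x right, y down, z forward; pixel columns grow to the right and rows downward; lengths in m; the calibration is good to about 2 mm. A picture is of the moment at which its call begins: read the wrist's pose just before it. get_calibration takes no time and is no camera call; for the wrist camera it gives the pose at the moment of the call.
- manip.finish_job(): hands the job in; it is judged then, once.
Trained networks look in the newest picture that a camera, given by its name, has taken for a name from the list of things; names that differ only in an ending like _2 or _b are one class to them, and where a whole thing is asked for, a point or a joint stands for the part that bears it (a point fixed in the world has none). Each returns a list of dicts, best first, with "confidence" (0 to 1); they miss things now and then, are a little off and sometimes report something else, mostly with a low value. They report only what shows in the picture. A call takes as long as a camera call. They do not tell look-alikes from the thing itself.
- manip.search_frame(camera, target): "box" ([left, top, right, bottom] in pixels, round what is visible of it).
- manip.cut_out(camera, target): "pixels" (400x640 bool, what is visible of it) and "box" ([left, top, right, bottom] in pixels, round what is visible of it).
The state is a dict: "clock": time; "joints": joint angles; "joint_velocities": joint speeds; "effort": joint torques, N m; "eef_pos": TCP position; "eef_rot": TCP orientation; "ft_force": force on the tool from outside, world axes, zero at the start; "ft_torque": the same for the moment, N m; "grip_width": finger opening in m; "grip_force": force on a finger pad.
Only numpy, scipy, OpenCV 4.12 (cv2) and the standard library are available. Lean on these libraries where they do the work, as an engineer would, in place of code of your own. Each camera call takes 0.05 s, during which the arm holds its last target. There are 200 camera calls.

TASK

Lock down the cover of the grey pump strainer: with the mallet, knock the sprung pin down until its head sits on its boss, touching the pin with nothing but the mallet. Then push the captive screw-knob in and turn it clockwise until it stops, so that it stays down when released. Leave the mallet at rest on its plywood board and do not disturb the switch or the other things lying about.

Things in the scene. Friction and masses are not known exactly. Their poses are not given: they have to be found in the camera images.
- strainer: fixed grey metal box 158 (x) x 228 (y) x 85 mm high, steel cover on top, a flanged pipe stub on its +x side reaching 122 mm from the centre at 2 to 82 mm height. Origin: centre of its underside, on the bench. On the cover, 65 mm to its +y side, a dark collar (76 mm across, 12 mm high) carries the screw-knob; 65 mm to its -y side a small boss (44 mm across, 10 mm high) carries the pin. The box is turned up to 0.5 rad either way and may stand left or right
- knob_grip (a point): grip point of the captive screw-knob, on its vertical axis, in the middle of its black bar handle: the bar is 72 mm long (this point's x axis), 20 mm wide (y axis) and 38 mm high, 14 mm of it above this point and 24 mm below; under the bar a disc 60 mm across and 12 mm thick, then a steel threaded stem that goes into the collar. At the start this point is 152 mm above the bench; it goes down and turns with the knob
- screw_lift (a joint): how far the screw-knob is pushed in, m: 0 up (at rest), 0.017 bottomed. A spring lifts it: net about 4 N at 0, 8 N at 0.011, 11 N at 0.017. Not screwed in, it springs up again. Screwed fully in, it stays at about 0.010 when let go
- screw_knob (a joint): turn of the screw-knob, rad, growing clockwise seen from above; stop at 1.35, start -0.1 to 0.2. Without pushing it is blocked at about 0.3 (do not force it); pushed in by 8 mm or more its thread catches from about 0.4, and turning on draws it in and then holds it; anything past 1.12 is tight. Takes about 0.3 N m
- pin_slide (a joint): how far the sprung pin has been driven, m: 0 standing up, 0.020 fully home with its head on the boss. Stiff: takes 8 to 10 N and stays where it is left
- pin_top (a point): centre of the top face of the pin's head, z up. Head: steel disc 30 mm across, 12 mm thick, on a 16 mm stem; top 127 mm above the bench at the start, 107 mm when home
- pin_head: the head of the pin (same part); origin at the centre of the head's underside
- mallet_grip (a point): grip point in the middle of the mallet's wooden handle section, 40 mm above the face it stands on. Mallet: black rubber cylinder head 56 mm across and 80 mm tall, standing on one striking face; straight handle 24 mm wide (y) and 26 mm high (z), level, sticking out 155 mm from the head's axis. x axis: along the handle towards the head, whose axis is 68 mm ahead of this point; z up. About 0.3 kg
- mallet_head (a point): centre of the mallet's head, half-way up (40 mm above the lower striking face, 68 mm along +x from mallet_grip)
- mallet: the whole mallet; origin at the centre of its lower striking face
- tool_board: fixed plywood board 240 (x) x 190 (y) x 8 mm on the bench, where the mallet stands and belongs; origin at the centre of its underside
- toggle_tip (a point): tip of the black toggle switch (about 45 mm long, on a grey box 90 x 100 x 70 mm standing at the middle of the far side); it leans to the robot, off, and would swing over away from the robot; leave it alone
- float: red plastic float, 100 mm across, 88 mm tall, origin under its centre; leave alone
- handwheel: cast iron handwheel lying flat, 150 mm across, 26 mm high, origin under its centre; leave alone
- spanner_tip (a point): far end of the steel spanner, 180 mm long, lying flat between strainer and board with its other end towards the robot (its x axis runs along it to this end); leave alone
There are look-alikes about, which are no part of the job. What is meant by the mallet is not pink, and is the smaller of those in its own colour.

How it is judged:
By the outcome, as a careful person would: the job done as asked, in the order asked, and still so for the second after the job is handed in, with the robot touching nothing.
It also fails if it takes over 56 s, if anything falls off the work surface, if the arm or the gripper's body presses on something with over 40 N, if the wrist force passes 120 N, or if a joint passes its speed limit or range.

## Working session

There is one attempt and no reset: what is moved stays moved. The work goes in short steps, Python scripts to look and compute and a tool call to move; the robot and the scene stay as the last step left them, time stands still between calls to the robot, and variables do not carry over. Pictures are saved under pics/ and viewed, at most 10 in all, crops included, and the job is handed in when it is done.

Besides the shell and the picture viewer there is one more tool, called after "Emit:" in YAML: its name, and indented under it one key for each argument. carry_out: Moves the arm, as the interface text tells. Its arguments: {"type":"object","properties":{"moves":{"type":"array"},"newtons":{"type":"number"}},"required":["moves"]}

```bash
mkdir -p pics
cat > h.py <<'E'
import numpy as np, cv2
from workcell import manip
def ray(cam,uv,cal=None):
    c=cal or manip.get_calibration(cam)
    p=cv2.undistortPoints(np.array(uv,float).reshape(-1,1,2),np.array(c["camera_matrix"]),np.array(c["dist"])).reshape(-1,2)
    d=np.c_[p,np.ones(len(p))]@np.array(c["rotation"]).T
    return np.array(c["origin"]),d
def atz(cam,uv,z,cal=None):
    o,d=ray(cam,uv,cal); return o+d*((z-o[2])/d[:,2])[:,None]
def proj(cam,P,cal=None):
    c=cal or manip.get_calibration(cam); R=np.array(c["rotation"]); t=-R.T@np.array(c["origin"])
    return cv2.projectPoints(np.array(P,float).reshape(-1,1,3),cv2.Rodrigues(R.T)[0],t,np.array(c["camera_matrix"]),np.array(c["dist"]))[0].reshape(-1,2)
E
python3 - <<'E'
from h import *
s=manip.observe(); print(s)
for c in ["scene","side"]:
    im=manip.get_image(c); cv2.imwrite(f"pics/{c}0.png",im[:,:,::-1])
    k=manip.get_calibration(c); print(c,np.round(k["origin"],3),np.round(k["rotation"],2).tolist(),np.round(k["camera_matrix"],0).tolist())
    for t in ["strainer","knob_grip","pin_head","mallet","tool_board","float","handwheel","spanner_tip","toggle_tip"]:
        print(t,[(np.round(d["box"]).astype(int).tolist(),round(d["confidence"],2)) for d in manip.search_frame(c,t)])
E
```

```text
{'clock': 0.0, 'joints': array([ 9.68294997e-07,  2.41407554e-01,  3.77246598e-03,  1.33522062e+00,
       -9.93400509e-06,  1.57080937e+00]), 'joint_velocities': array([-0.00135154,  0.00089479,  0.00185551, -0.0009278 ,  0.00027052,
        0.00081683]), 'effort': array([ 5.50268451e-04, -3.72315860e+01,  2.52406776e+01,  1.67737965e-02,
        2.29149265e-05,  1.14679995e-05]), 'eef_pos': array([ 4.99532380e-01, -1.81006707e-06,  3.03033932e-01]), 'eef_rot': array([-2.22042956, -2.22040276,  0.00229738]), 'ft_force': array([ 0.01853891, -0.32903262, -0.14538552]), 'ft_torque': array([0.0345113 , 0.03263347, 0.00561092]), 'grip_force': 0.0, 'grip_width': 0.08535117342301551}
scene [1.341 0.219 1.052] [-1.54, -2.07, 0.79] [[366.0, 0.0, 319.0], [0.0, 366.0, 205.0], [0.0, 0.0, 1.0]]
strainer [([230, 174, 303, 238], 0.68), ([374, 222, 414, 266], 0.21)]
knob_grip [([275, 179, 294, 200], 0.72)]
pin_head []
mallet [([408, 164, 477, 202], 0.96), ([371, 224, 413, 266], 0.7), ([322, 281, 379, 327], 0.65), ([274, 183, 292, 203], 0.21)]
tool_board [([275, 180, 292, 202], 0.71), ([344, 214, 42
[... 194 characters left out ...]
-0.896  0.74 ] [-2.17, 0.16, -0.07] [[376.0, 0.0, 321.0], [0.0, 376.0, 202.0], [0.0, 0.0, 1.0]]
strainer [([308, 214, 390, 318], 0.93)]
knob_grip [([320, 212, 347, 235], 0.69), ([336, 259, 350, 273], 0.65), ([304, 168, 350, 191], 0.42)]
pin_head [([338, 257, 350, 275], 0.58), ([305, 214, 386, 319], 0.24)]
mallet [([399, 170, 414, 201], 0.76), ([221, 143, 248, 190], 0.67), ([359, 326, 408, 375], 0.61), ([302, 166, 349, 188], 0.58)]
tool_board [([287, 176, 359, 207], 0.66), ([290, 147, 327, 167], 0.22)]
float [([356, 328, 408, 376], 0.79)]
handwheel [([291, 145, 323, 166], 0.84), ([319, 215, 349, 238], 0.4)]
spanner_tip [([219, 232, 277, 244], 0.75), ([320, 215, 347, 236], 0.49)]
toggle_tip []
```

View pics/scene0.png

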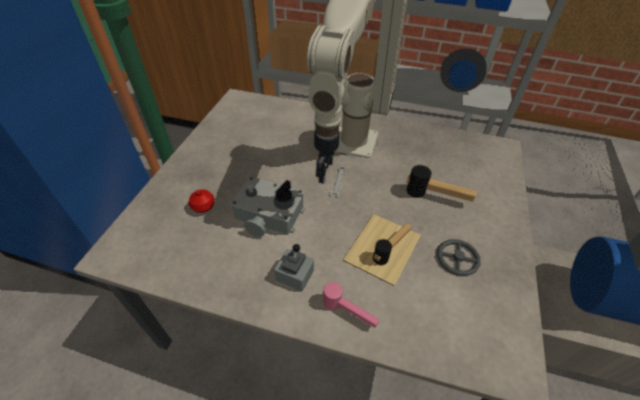

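View pics/side0.png

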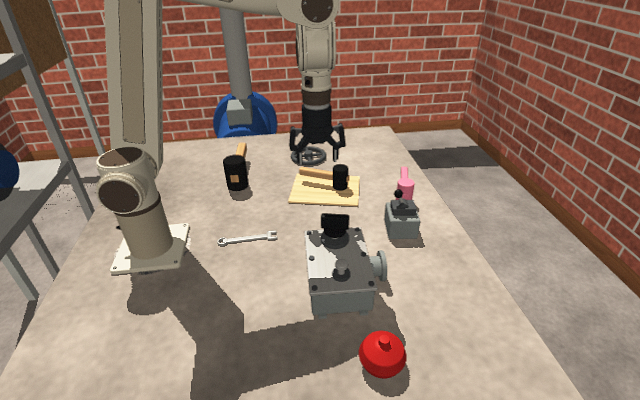

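The mallet meant is the small black one on the board (scene head at ~(383,252), handle end at (409,229)). The strainer sits on the right, with the knob at ~(285,190) and the pin at ~(252,187) in the scene view, and at (334,222) and (343,266) in the side view.

```bash
python3 - <<'E'
s=open('h.py').read().replace('np.array(c["rotation"])','Rm(c)').replace('def ray','def Rm(c):\n    r=np.array(c["rotation"],float); return cv2.Rodrigues(r)[0] if r.size==3 else r\ndef ray',1)
s+='''
def tri(obs):
    A=np.zeros((3,3));b=np.zeros(3)
    for cam,uv in obs:
        o,d=ray(cam,[uv]); d=d[0]/np.linalg.norm(d[0]); M=np.eye(3)-np.outer(d,d); A+=M;b+=M@o
    return np.linalg.solve(A,b)
'''
open('h.py','w').write(s)
E
cat > a.py <<'E'
from h import *
r=lambda x:np.round(x,3).tolist()
print("knob",r(atz("scene",[(285,184)],.166)),r(atz("side",[(335,216)],.166)))
print("pin",r(atz("scene",[(252,181)],.127)),r(atz("side",[(343,261)],.127)))
print("mhead",r(atz("scene",[(383,243)],.088)),r(atz("side",[(341,167)],.088)))
print("mhandle end",r(atz("scene",[(408,228)],.061)),r(atz("side",[(300,170)],.061)))
print("board",r(atz("scene",[(344,262),(395,280),(420,240),(374,216)],.008)))
print("spanner",r(atz("side",[(221,241),(275,237)],.004)),"wheel",r(atz("scene",[(459,257)],.02)),"float",r(atz("side",[(383,352)],.05)),"toggle",r(tri([("scene",(296,248)),("side",(398,194))])), "bigmallet",r(atz("side",[(236,160)],.1)))
for c in ("scene","side"):
  im=manip.get_image(c)
  if c=="scene": im=np.hstack([cv2.resize(im[165:245,225:310],None,fx=4,fy=4,interpolation=2),cv2.resize(im[210:290,340:425],None,fx=4,fy=4,interpolation=2)])
  else: im=np.hstack([cv2.resize(im[205:325,300:395],(380,480),interpolation=2),cv2.resize(im[155:275,285:380],(380,480),interpolation=2)])
  cv2.imwrite(f"pics/{c}1.png",im[:,:,::-1])
a=cv2.imread("pics/scene1.png");b=cv2.imread("pics/side1.png")
w=max(a.shape[1],b.shape[1]); p=lambda i:cv2.copyMakeBorder(i,0,0,0,w-i.shape[1],0)
m=np.vstack([p(a),p(b)]); m=cv2.resize(m,(int(m.shape[1]*600/m.shape[0]),600)) ; cv2.imwrite("pics/c1.png",m)
E
python3 a.py
```

```text
knob [[0.514, -0.138, 0.166]] [[0.525, -0.146, 0.166]]
pin [[0.499, -0.272, 0.127]] [[0.523, -0.269, 0.127]]
mhead [[0.603, 0.229, 0.088]] [[0.614, 0.233, 0.088]]
mhandle end [[0.493, 0.302, 0.061]] [[0.474, 0.283, 0.061]]
board [[0.659, 0.117, 0.008], [0.678, 0.293, 0.008], [0.49, 0.354, 0.008], [0.428, 0.176, 0.008]]
spanner [[0.204, -0.002, 0.004], [0.366, -0.009, 0.004]] wheel [[0.533, 0.489, 0.02]] float [[0.569, -0.466, 0.05]] toggle [0.733, -0.024, 0.131] bigmallet [[0.249, 0.326, 0.1]]
```

View pics/c1.png

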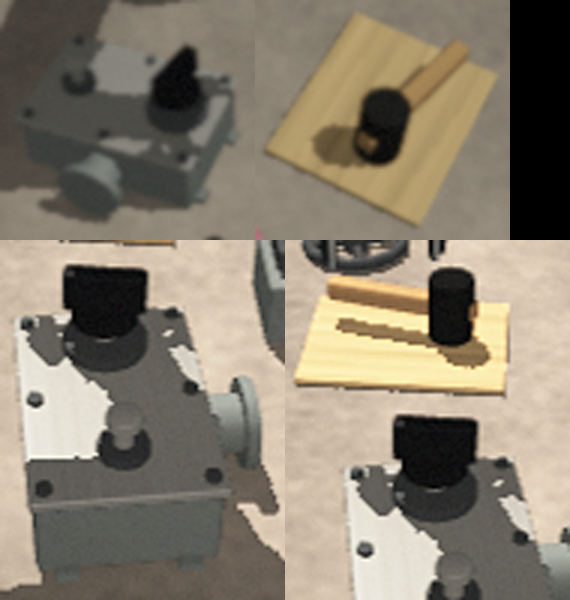

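The crops confirm it: the bar knob is at +y and the pin at -y. The mallet handle points back towards the robot. Next I hover over the mallet and look with the wrist camera.

Emit:
carry_out:
  moves:
    - {"translation":[0.655,0.118,0],"rot":[0,0,-0.35],"claw":100}
    - {"translation":[0.655,0.118,0],"rot":[0,0,-0.35],"claw":100}
    - {"translation":[0.655,0.118,0],"rot":[0,0,-0.35],"claw":100}
    - {"translation":[0.655,0.118,0],"rot":[0,0,-0.35],"claw":100}
    - {"translation":[0.655,0.118,0],"rot":[0,0,-0.35],"claw":100}
    - {"translation":[0.655,0.118,0],"rot":[0,0,-0.35],"claw":100}
    - {"translation":[0.655,0.118,0],"rot":[0,0,-0.35],"claw":100}
    - {"translation":[0.655,0.118,0],"rot":[0,0,-0.35],"claw":100}

```text
clock: 2.1
eef_pos: [0.5472, 0.2617, 0.3039]
eef_rot: [-0.737, -3.054, 0.0]
ft_force: [0.6, -0.4, -0.3]
grip_width: 0.0857
grip_force: 0.0
```

```bash
cat >> h.py <<'E'
def tool():
    s=manip.observe(); R=cv2.Rodrigues(s["eef_rot"])[0]
    return s,R,s["eef_pos"]
def show():
    s,R,p=tool(); print("t",round(s["clock"],2),"grasp",np.round(p+R[:,2]*.054,4),"ytool deg",round(np.degrees(np.arctan2(R[1,1],R[0,1])),2),"xtool",np.round(R[:,0],3),"z",np.round(R[:,2],3),"q",np.round(s["joints"],3),"F",np.round(s["ft_force"],1),"w",round(s["grip_width"],4),round(s["grip_force"],1))
def go(g,ydeg):
    "move to grasp point g, tool y heading ydeg (mod 180), pointing straight down"
    s,R,p=tool(); best=None
    for a in (ydeg,ydeg+180):
        a=np.radians(a); y=np.array([np.cos(a),np.sin(a),0]); z=np.array([0,0,-1.]); T=np.c_[np.cross(y,z),y,z]
        rv=cv2.Rodrigues(R.T@T)[0].ravel()
        if best is None or np.linalg.norm(rv)<np.linalg.norm(best[1]): best=(T,rv)
    t=np.array(g)-best[0][:,2]*.054
    print("go",np.round(R.T@(t-p)/.4,4),np.round(best[1]/np.pi,4))
E
python3 - <<'E'
from h import *
show(); c=manip.get_calibration("wrist"); print(c["origin"],np.round(Rm(c),2).tolist())
im=manip.get_image("wrist"); cv2.imwrite("pics/w1.png",im[:,:,::-1])
for t in ("mallet","mallet_grip"):
  print([(np.round(d["box"]).tolist(),round(d["confidence"],2)) for d in manip.search_frame("wrist",t)])
E
```

```text
t 2.1 grasp [0.5472 0.2617 0.2499] ytool deg 62.85 xtool [-0.89   0.456  0.   ] z [-0. -0. -1.] q [0.446 0.458 0.317 1.43  0.    0.92 ] F [ 0.6 -0.4 -0.3] w 0.0857 0.0
[0.48942758 0.29195888 0.37294094] [[0.46, 0.86, 0.23], [0.89, -0.44, -0.12], [0.0, 0.26, -0.97]]
[([292.0, 96.0, 348.0, 282.0], 0.97)]
[([297.0, 97.0, 350.0, 285.0], 0.68)]
```

View pics/w1.png

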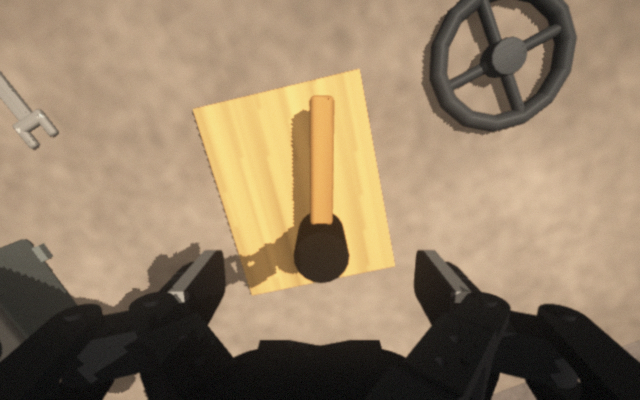

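The wrist view shows the handle running from (321,97) to (321,222), with the head top centred near (321,254).

Run:
```python
from h import *
c=manip.get_calibration("wrist")
hd=atz("wrist",[(321,254)],.088)[0]; e=atz("wrist",[(321,96)],.061)[0]; n=atz("wrist",[(321.5,221)],.061)[0]
print(hd,e,n)
u=(n-e)[:2]; u/=np.linalg.norm(u); print("dir",np.degrees(np.arctan2(u[1],u[0])),"len",np.linalg.norm((hd-e)[:2]))
print("edges",atz("wrist",[(310,160),(332,160)],.061))
ang=np.degrees(np.arctan2(u[1],u[0])); mid=(e[:2]+.087*u); print("grip from end",mid,"from head",hd[:2]-.068*u)
g=(mid+hd[:2]-.068*u)/2
print(g); go([*g,.048],ang+90)
print("board",atz("wrist",[(193,108),(360,69),(395,267),(252,295)],.008)[:,:2])
# knob & pin refine by circle/bar outlines
for cam in("scene","side"):
  for t in("knob_grip","pin_head"):
    for d in manip.cut_out(cam,t)[:2]: print(cam,t,d["box"],round(d["confidence"],2),d["pixels"].sum())
```

```text
[0.60472633 0.23490012 0.088     ] [0.47261415 0.30248705 0.061     ] [0.58275159 0.24688504 0.061     ]
dir -26.78656687861902 len 0.1483968294784679
edges [[0.52101766 0.26558076 0.061     ]
 [0.53093791 0.2849498  0.061     ]]
grip from end [0.55027831 0.26327891] from head [0.5440233  0.26554557]
[0.54715081 0.26441224]
go [0.0036 0.0062 0.5052] [ 0.0001  0.     -0.0018]
board [[0.41679755 0.17259165]
 [0.4644806  0.35399565]
 [0.69561916 0.29432449]
 [0.64741237 0.11311971]]
scene knob_grip [273.3, 177.1, 294.1, 198.7] 0.58 267
scene pin_head [246.3, 178.4, 255.4, 190.0] 0.63 50
side knob_grip [320.9, 213.5, 345.8, 236.5] 0.89 599
side pin_head [324.0, 213.1, 346.9, 235.3] 0.56 544
```

Emit:
carry_out:
  moves:
    - {"translation":[0.004,0.006,0.15],"rot":[0,0,0],"claw":100}
    - {"translation":[0.004,0.006,0.3],"rot":[0,0,0],"claw":100}
    - {"translation":[0.004,0.006,0.4],"rot":[0,0,0],"claw":100}
    - {"translation":[0.004,0.006,0.47],"rot":[0,0,0],"claw":100}
    - {"translation":[0.004,0.006,0.505],"rot":[0,0,0],"claw":100}
    - {"translation":[0.004,0.006,0.505],"rot":[0,0,0],"claw":60}
    - {"translation":[0.004,0.006,0.505],"rot":[0,0,0],"claw":40}
    - {"translation":[0.004,0.006,0.505],"rot":[0,0,0],"claw":20}
    - {"translation":[0.004,0.006,0.505],"rot":[0,0,0],"claw":0}
    - {"translation":[0.004,0.006,0.505],"rot":[0,0,0],"claw":0}
    - {"translation":[0.004,0.006,0.505],"rot":[0,0,0],"claw":0}
    - {"translation":[0.004,0.006,0.505],"rot":[0,0,0],"claw":0}
  newtons: 110

```text
clock: 3.95
eef_pos: [0.5476, 0.2651, 0.1035]
eef_rot: [0.733, 3.053, 0.002]
ft_force: [-2.1, -0.5, 5.6]
grip_width: 0.0223
grip_force: 107.2
```

```bash
python3 -c "
from h import *
show()"
```

```text
t 3.95 grasp [0.5477 0.2652 0.0495] ytool deg 63.0 xtool [-0.891  0.454 -0.002] z [ 0.002  0.001 -1.   ] q [ 0.451  0.6    0.007  0.975 -0.     0.922] F [-2.1 -0.5  5.6] w 0.0223 107.2
```

Emit:
carry_out:
  moves:
    - {"translation":[0,0,-0.05],"rot":[0,0,0],"claw":0}
    - {"translation":[0,0,-0.15],"rot":[0,0,0],"claw":0}
    - {"translation":[0,0,-0.3],"rot":[0,0,0],"claw":0}
    - {"translation":[0,0,-0.45],"rot":[0,0,0],"claw":0}
    - {"translation":[0,0,-0.55],"rot":[0,0,0],"claw":0}
    - {"translation":[0,0,-0.62],"rot":[0,0,0],"claw":0}
    - {"translation":[-0.05,-0.07,-0.62],"rot":[0,0,0],"claw":0}
    - {"translation":[-0.12,-0.16,-0.62],"rot":[0,0,0],"claw":0}
    - {"translation":[-0.2,-0.27,-0.62],"rot":[0,0,0],"claw":0}
    - {"translation":[-0.28,-0.38,-0.62],"rot":[0,0,0],"claw":0}
    - {"translation":[-0.36,-0.49,-0.62],"rot":[0,0,0],"claw":0}
    - {"translation":[-0.44,-0.6,-0.62],"rot":[0,0,0],"claw":0}
    - {"translation":[-0.52,-0.7,-0.62],"rot":[0,0,0],"claw":0}
    - {"translation":[-0.57,-0.76,-0.62],"rot":[0,0,0],"claw":0}
    - {"translation":[-0.585,-0.78,-0.62],"rot":[0,0,0],"claw":0}
    - {"translation":[-0.585,-0.78,-0.62],"rot":[0,0,0],"claw":0}
    - {"translation":[-0.585,-0.78,-0.62],"rot":[0,0,0],"claw":0}

```text
clock: 6.08
eef_pos: [0.6135, -0.118, 0.3497]
eef_rot: [-0.731, -3.055, -0.001]
ft_force: [-0.4, -0.7, -3.2]
grip_width: 0.0223
grip_force: 108.0
```

Run:
```python
from h import *
show()
im=manip.get_image("wrist"); cv2.imwrite("pics/w2.png",im[:,:,::-1])
for t in ("knob_grip","pin_head","mallet"):
  print(t,[(np.round(d["box"]).tolist(),round(d["confidence"],2)) for d in manip.search_frame("wrist",t)])
```

```text
t 6.08 grasp [ 0.6135 -0.118   0.2957] ytool deg 63.09 xtool [-0.892  0.453  0.001] z [-0.001  0.001 -1.   ] q [-1.900e-01  4.930e-01  4.900e-01  1.569e+00  1.000e-03  2.790e-01] F [-0.4 -0.7 -3.2] w 0.0223 108.0
knob_grip [([214.0, 62.0, 285.0, 161.0], 0.56)]
pin_head [([112.0, 154.0, 148.0, 186.0], 0.82), ([488.0, 0.0, 640.0, 114.0], 0.49)]
mallet [([517.0, 200.0, 640.0, 260.0], 0.92), ([285.0, 59.0, 356.0, 346.0], 0.66), ([487.0, 3.0, 640.0, 114.0], 0.18)]
```

View pics/w2.png

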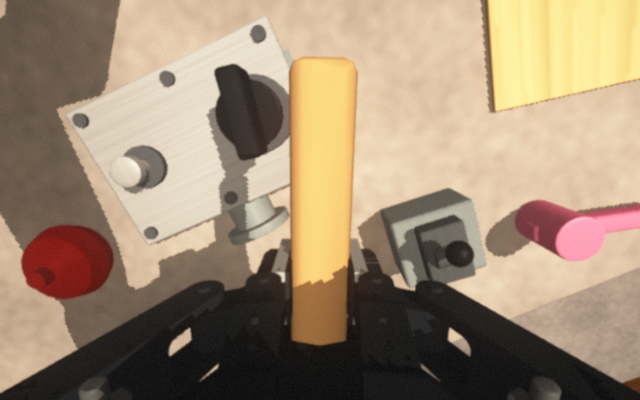

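Run:
```python
from h import *
a=cv2.imread("pics/w2.png")[50:200,100:300]; cv2.imwrite("pics/w2c.png",cv2.resize(a,None,fx=4,fy=4,interpolation=2))
```

```text
(no output)
```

View pics/w2c.png

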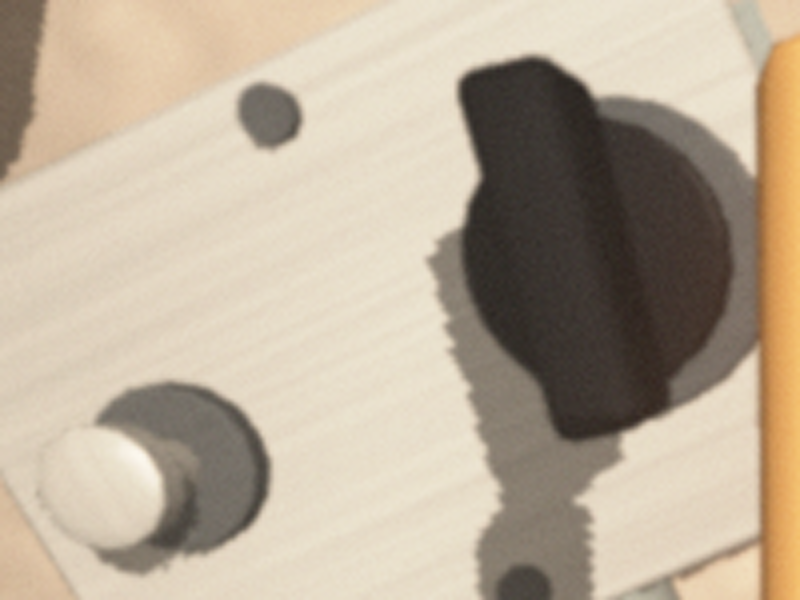

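Run:
```python
from h import *
P=lambda *uv:[(100+u/4-.4,50+v/4-.4) for u,v in uv]
pin=atz("wrist",P((99,487)),.127)[0]; print("pin",pin,"boss",atz("wrist",P((188,468)),.095)[0])
print("pin diam",np.diff(atz("wrist",P((38,487),(162,487)),.127),axis=0))
k=atz("wrist",P((508,72),(608,425)),.166); print("bar ends",k,np.linalg.norm(k[1]-k[0]),"mid",k.mean(0),"ang",np.degrees(np.arctan2(*(k[1]-k[0])[1::-1])))
k=atz("wrist",P((465,95),(557,420)),.166);print("left edge ang",np.degrees(np.arctan2(*(k[1]-k[0])[1::-1])))
print("disc",atz("wrist",P((599,253)),.126)[0])
screws=atz("wrist",[(80,121),(167,78),(258,34),(231,198),(151,233)],.09); print(screws[:,:2])
d=screws[2]-screws[0]; print("strainer y dir deg",np.degrees(np.arctan2(d[1],d[0])))
print("mallet end", atz("wrist",[(323,58)],.2957+.013))
```

```text
pin [ 0.51708835 -0.27101199  0.127     ] boss [ 0.51897832 -0.26799517  0.095     ]
pin diam [[0.01276239 0.02528931 0.        ]]
bar ends [[ 0.49271574 -0.13306582  0.166     ]
 [ 0.55742602 -0.14938361  0.166     ]] 0.06673597329088098 mid [ 0.52507088 -0.14122471  0.166     ] ang -14.153032328287024
left edge ang -14.752471842672856
disc [ 0.52374535 -0.14161358  0.126     ]
[[ 0.45111407 -0.30274613]
 [ 0.45600357 -0.20295419]
 [ 0.46213086 -0.10493001]
 [ 0.58702671 -0.21015886]
 [ 0.58148488 -0.30906519]]
strainer y dir deg 86.81237341883056
mallet end [[ 0.53976888 -0.07860558  0.3087    ]]
```

Emit:
carry_out:
  moves:
    - {"translation":[0.04,-0.08,0],"rot":[0,0,0],"claw":0}
    - {"translation":[0.09,-0.18,0],"rot":[0,0,0],"claw":0}
    - {"translation":[0.14,-0.29,0],"rot":[0,0,0],"claw":0}
    - {"translation":[0.19,-0.39,0],"rot":[0,0,0],"claw":0}
    - {"translation":[0.214,-0.445,0],"rot":[0,0,0],"claw":0}
    - {"translation":[0.214,-0.445,0.05],"rot":[0,0,0],"claw":0}
    - {"translation":[0.214,-0.445,0.13],"rot":[0,0,0],"claw":0}
    - {"translation":[0.214,-0.445,0.2],"rot":[0,0,0],"claw":0}
    - {"translation":[0.214,-0.445,0.24],"rot":[0,0,0],"claw":0}
    - {"translation":[0.214,-0.445,0.24],"rot":[0,0,0],"claw":0}

```text
clock: 7.52
eef_pos: [0.4559, -0.2382, 0.2528]
eef_rot: [-0.732, -3.052, -0.001]
ft_force: [-0.4, 1.6, -2.5]
grip_width: 0.0222
grip_force: 108.3
```

Run:
```python
from h import *
show()
a=manip.get_image("side")[150:330,260:440]; b=manip.get_image("scene")[130:250,215:335]
m=np.hstack([cv2.resize(a,(400,400),interpolation=2),cv2.resize(b,(400,400),interpolation=2)])
cv2.imwrite("pics/h1.png",m[:,:,::-1])
```

```text
t 7.53 grasp [ 0.4558 -0.2382  0.1988] ytool deg 63.04 xtool [-0.891  0.453  0.003] z [-0.003  0.001 -1.   ] q [-0.482  0.299 -0.052  1.223 -0.    -0.011] F [-0.4  1.6 -2.5] w 0.0222 108.3
```

View pics/h1.png

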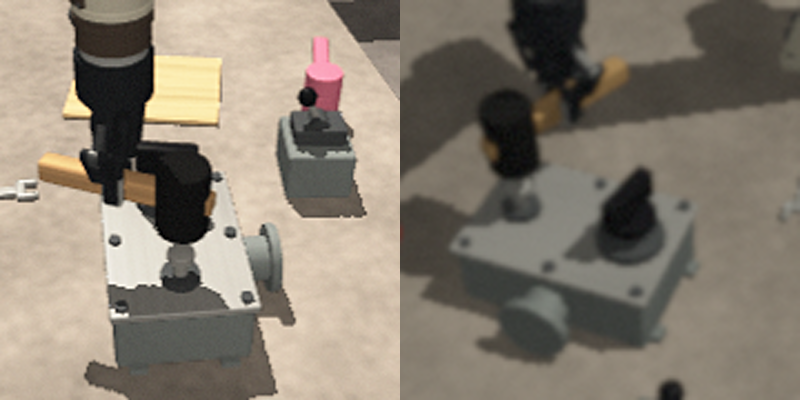

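The mallet head sits over the pin in both views. I press down in steps.

Emit:
carry_out:
  moves:
    - {"translation":[0,0,0.04],"rot":[0,0,0],"claw":0}
    - {"translation":[0,0,0.065],"rot":[0,0,0],"claw":0}
    - {"translation":[0,0,0.075],"rot":[0,0,0],"claw":0}
    - {"translation":[0,0,0.085],"rot":[0,0,0],"claw":0}
    - {"translation":[0,0,0.095],"rot":[0,0,0],"claw":0}
    - {"translation":[0,0,0.105],"rot":[0,0,0],"claw":0}
    - {"translation":[0,0,0.115],"rot":[0,0,0],"claw":0}
    - {"translation":[0,0,0.115],"rot":[0,0,0],"claw":0}

```text
clock: 8.62
eef_pos: [0.4568, -0.2392, 0.208]
eef_rot: [0.733, 3.054, -0.0]
ft_force: [-2.8, 1.2, 3.3]
grip_width: 0.0227
grip_force: 108.9
```

```bash
python3 -c "
from h import *
show()"
```

```text
t 8.62 grasp [ 0.4569 -0.2392  0.154 ] ytool deg 63.0 xtool [-0.891  0.454 -0.001] z [ 0.001 -0.    -1.   ] q [-0.482  0.333 -0.127  1.11   0.    -0.011] F [-2.8  1.2  3.3] w 0.0227 108.9
```

Emit:
carry_out:
  moves:
    - {"translation":[0,0,0.006],"rot":[0,0,0],"claw":0}
    - {"translation":[0,0,0.012],"rot":[0,0,0],"claw":0}
    - {"translation":[0,0,0.018],"rot":[0,0,0],"claw":0}
    - {"translation":[0,0,0.018],"rot":[0,0,0],"claw":0}

```text
clock: 9.12
eef_pos: [0.4568, -0.2392, 0.202]
eef_rot: [0.733, 3.053, -0.001]
ft_force: [-4.4, 2.4, 8.8]
grip_width: 0.0224
grip_force: 110.1
```

```bash
python3 -c "
from h import *
show()"
```

```text
t 9.12 grasp [ 0.4568 -0.2392  0.148 ] ytool deg 63.0 xtool [-0.891  0.454 -0.001] z [ 0.001 -0.001 -1.   ] q [-0.482  0.338 -0.137  1.095 -0.    -0.011] F [-4.4  2.4  8.8] w 0.0224 110.1
```

Emit:
carry_out:
  moves:
    - {"translation":[0,0,0.005],"rot":[0,0,0],"claw":0}
    - {"translation":[0,0,0.01],"rot":[0,0,0],"claw":0}
    - {"translation":[0,0,0.01],"rot":[0,0,0],"claw":0}

```text
clock: 9.5
eef_pos: [0.4569, -0.2395, 0.2001]
eef_rot: [0.733, 3.051, -0.002]
ft_force: [-8.8, 4.8, 21.3]
grip_width: 0.0221
grip_force: 111.8
```

```bash
python3 -c "
from h import *
show()"
```

```text
t 9.5 grasp [ 0.4571 -0.2396  0.1461] ytool deg 62.98 xtool [-0.891  0.454 -0.004] z [ 0.003 -0.002 -1.   ] q [-4.830e-01  3.380e-01 -1.420e-01  1.087e+00 -1.000e-03 -1.100e-02] F [-8.8  4.8 21.3] w 0.0221 111.8
```

Emit:
carry_out:
  moves:
    - {"translation":[0,0,-0.03],"rot":[0,0,0],"claw":0}
    - {"translation":[0,0,-0.1],"rot":[0,0,0],"claw":0}
    - {"translation":[0,0,-0.22],"rot":[0,0,0],"claw":0}
    - {"translation":[0,0,-0.34],"rot":[0,0,0],"claw":0}
    - {"translation":[-0.05,0.1,-0.38],"rot":[0,0,0],"claw":0}
    - {"translation":[-0.1,0.2,-0.38],"rot":[0,0,0],"claw":0}
    - {"translation":[-0.15,0.31,-0.38],"rot":[0,0,0],"claw":0}
    - {"translation":[-0.2,0.42,-0.38],"rot":[0,0,0],"claw":0}
    - {"translation":[-0.214,0.445,-0.38],"rot":[0,0,0],"claw":0}
    - {"translation":[-0.214,0.445,-0.38],"rot":[0,0,0],"claw":0}

```text
clock: 10.75
eef_pos: [0.6141, -0.1189, 0.3469]
eef_rot: [-0.731, -3.053, 0.001]
ft_force: [-0.2, -0.3, -2.5]
grip_width: 0.0223
grip_force: 108.6
```

Run:
```python
from h import *
show()
w=manip.get_image("wrist")[50:250,60:310]; a=manip.get_image("side")[205:325,300:395]
m=np.hstack([cv2.resize(w,(500,400),interpolation=2),cv2.resize(a,(300,400),interpolation=2)])
cv2.imwrite("pics/p1.png",m[:,:,::-1])
```

```text
t 10.75 grasp [ 0.614  -0.1189  0.2929] ytool deg 63.07 xtool [-0.892  0.453  0.002] z [-0.003  0.    -1.   ] q [-0.191  0.496  0.488  1.565 -0.     0.279] F [-0.2 -0.3 -2.5] w 0.0223 108.6
```

View pics/p1.png

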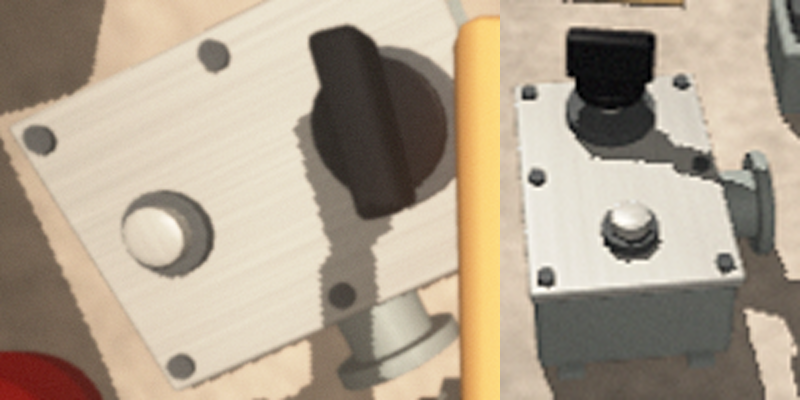

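The side view shows no stem left and the pin head on the boss, and the mallet hasn't rotated in the grip. I'll check the height numerically and plan the return.

Run:
```python
from h import *
for z in(.105,.107,.109,.112,.127): print(z,proj("wrist",[[.518,-.2695,z]])[0].round(1),proj("side",[[.518,-.2695,z]])[0].round(1))
manip.get_image("wrist"); manip.get_image("side")
for c in("wrist","side"): print([(d["box"],round(d["confidence"],2)) for d in manip.search_frame(c,"pin_head")])
go([.5477,.2652,.15],63); go([.5477,.2652,.0495],63)
```

```text
0.105 [140.7 168.7] [340.9 268.1]
0.107 [139.6 169. ] [341.  267.5]
0.109 [138.5 169.3] [341.  266.9]
0.112 [136.7 169.8] [341. 266.]
0.127 [127.6 172.3] [341.1 261.3]
[([126.1, 153.3, 160.7, 177.6], 0.71)]
[([337.5, 150.6, 412.8, 187.8], 0.7), ([396.1, 186.8, 400.0, 201.5], 0.63), ([335.4, 265.7, 349.8, 281.0], 0.6)]
go [0.5846 0.7838 0.3627] [-0.      0.0001 -0.0005]
go [0.5847 0.7838 0.614 ] [-0.      0.0001 -0.0005]
```

Emit:
carry_out:
  moves:
    - {"translation":[0.05,0.07,0],"rot":[0,0,0],"claw":0}
    - {"translation":[0.12,0.16,0],"rot":[0,0,0],"claw":0}
    - {"translation":[0.2,0.27,0],"rot":[0,0,0],"claw":0}
    - {"translation":[0.28,0.38,0],"rot":[0,0,0],"claw":0}
    - {"translation":[0.36,0.49,0],"rot":[0,0,0],"claw":0}
    - {"translation":[0.44,0.59,0],"rot":[0,0,0],"claw":0}
    - {"translation":[0.52,0.7,0],"rot":[0,0,0],"claw":0}
    - {"translation":[0.585,0.784,0],"rot":[0,0,0],"claw":0}
    - {"translation":[0.585,0.784,0.1],"rot":[0,0,0],"claw":0}
    - {"translation":[0.585,0.784,0.22],"rot":[0,0,0],"claw":0}
    - {"translation":[0.585,0.784,0.34],"rot":[0,0,0],"claw":0}
    - {"translation":[0.585,0.784,0.46],"rot":[0,0,0],"claw":0}
    - {"translation":[0.585,0.784,0.54],"rot":[0,0,0],"claw":0}
    - {"translation":[0.585,0.784,0.58],"rot":[0,0,0],"claw":0}
    - {"translation":[0.585,0.784,0.6],"rot":[0,0,0],"claw":0}
    - {"translation":[0.585,0.784,0.607],"rot":[0,0,0],"claw":0}
    - {"translation":[0.585,0.784,0.607],"rot":[0,0,0],"claw":0}

```text
clock: 13.18
eef_pos: [0.5483, 0.2666, 0.1071]
eef_rot: [0.733, 3.053, 0.002]
ft_force: [-1.0, -0.3, -3.2]
grip_width: 0.0224
grip_force: 108.7
```

```bash
python3 -c "
from h import *
show(); go([.5477,.2652,.0495],63)"
```

```text
t 13.18 grasp [0.5485 0.2667 0.0531] ytool deg 63.0 xtool [-0.891  0.454 -0.001] z [ 0.002  0.001 -1.   ] q [0.453 0.598 0.015 0.985 0.    0.924] F [-1.  -0.3 -3.2] w 0.0224 108.7
go [-0.0002 -0.004   0.0091] [ 0.0006  0.0004 -0.    ]
```

Emit:
carry_out:
  moves:
    - {"translation":[0,-0.003,0.004],"rot":[0,0,0],"claw":0}
    - {"translation":[0,-0.003,0.008],"rot":[0,0,0],"claw":0}
    - {"translation":[0,-0.003,0.01],"rot":[0,0,0],"claw":0}
    - {"translation":[0,-0.003,0.01],"rot":[0,0,0],"claw":0}

```text
clock: 13.68
eef_pos: [0.5472, 0.2654, 0.1028]
eef_rot: [0.733, 3.054, 0.001]
ft_force: [-3.0, -0.4, 3.1]
grip_width: 0.0223
grip_force: 109.6
```

```bash
python3 -c "
from h import *
show()"
```

```text
t 13.68 grasp [0.5472 0.2654 0.0488] ytool deg 63.0 xtool [-0.891  0.454 -0.001] z [ 0.001  0.    -1.   ] q [ 0.452  0.601  0.007  0.976 -0.     0.923] F [-3.  -0.4  3.1] w 0.0223 109.6
```

Emit:
carry_out:
  moves:
    - {"translation":[0,0,0],"rot":[0,0,0],"claw":35}
    - {"translation":[0,0,0],"rot":[0,0,0],"claw":50}
    - {"translation":[0,0,0],"rot":[0,0,0],"claw":100}
    - {"translation":[0,0,0],"rot":[0,0,0],"claw":100}
    - {"translation":[0,0,0],"rot":[0,0,0],"claw":100}
    - {"translation":[0,0,-0.08],"rot":[0,0,0],"claw":100}
    - {"translation":[0,0,-0.2],"rot":[0,0,0],"claw":100}
    - {"translation":[0,0,-0.35],"rot":[0,0,0],"claw":100}
    - {"translation":[0,0,-0.5],"rot":[0,0,0],"claw":100}
    - {"translation":[-0.05,-0.11,-0.5],"rot":[0,0,0],"claw":100}
    - {"translation":[-0.1,-0.23,-0.5],"rot":[0,0,0],"claw":100}
    - {"translation":[-0.15,-0.35,-0.5],"rot":[0,0,0],"claw":100}
    - {"translation":[-0.2,-0.47,-0.5],"rot":[0,0,0],"claw":100}
    - {"translation":[-0.26,-0.59,-0.5],"rot":[0,0,-0.02],"claw":100}
    - {"translation":[-0.31,-0.71,-0.5],"rot":[0,0,-0.04],"claw":100}
    - {"translation":[-0.36,-0.83,-0.5],"rot":[0,0,-0.06],"claw":100}
    - {"translation":[-0.4,-0.91,-0.5],"rot":[0,0,-0.07],"claw":100}
    - {"translation":[-0.41,-0.932,-0.5],"rot":[0,0,-0.07],"claw":100}
    - {"translation":[-0.41,-0.932,-0.5],"rot":[0,0,-0.07],"claw":100}

```text
clock: 16.05
eef_pos: [0.5238, -0.1415, 0.3018]
eef_rot: [-0.396, -3.116, -0.001]
ft_force: [0.1, 0.6, 0.1]
grip_width: 0.0852
grip_force: 0.0
```

Run:
```python
from h import *
show(); go([.524,-.1415,.152],75.6)
w=manip.get_image("wrist"); a=manip.get_image("side")[130:250,260:420]; 
print([(d["box"],round(d["confidence"],2)) for d in manip.search_frame("wrist","knob_grip")])
m=np.vstack([np.hstack([cv2.resize(w[0:400,160:480],(320,400))]), ]); b=cv2.resize(a,(480,360),interpolation=2); b=cv2.copyMakeBorder(b,0,40,0,0,0)
cv2.imwrite("pics/k1.png",np.hstack([m,b])[:,:,::-1])
print(proj("wrist",[[.524,-.1415,.166]]))
```

```text
t 16.05 grasp [ 0.5238 -0.1415  0.2478] ytool deg 75.53 xtool [-0.968  0.25   0.   ] z [-0.     0.001 -1.   ] q [-2.640e-01  3.270e-01  1.160e-01  1.361e+00  1.000e-03 -1.100e-02] F [0.1 0.6 0.1] w 0.0852 0.0
go [-5.000e-04  1.000e-04  2.394e-01] [ 0.0002 -0.0001 -0.0004]
[([280.3, 157.5, 351.2, 265.9], 0.67)]
[[316.36827456 217.48871442]]
```

View pics/k1.png

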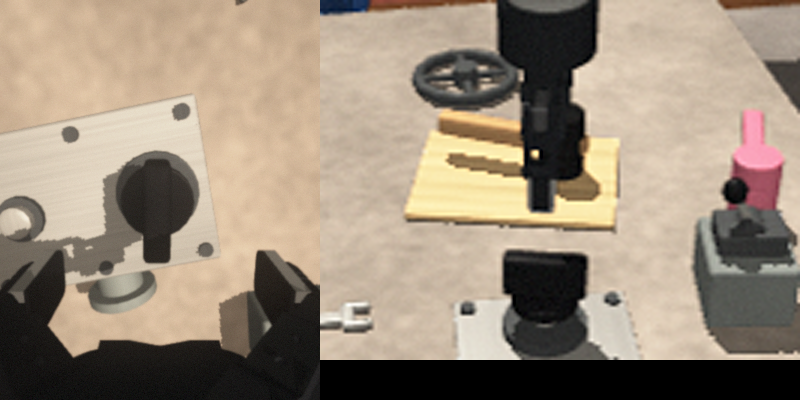

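The bar lines up with the fingers (vertical at x≈317, centre y≈211), and the mallet is standing on its board. Descend and grip the knob.

Emit:
carry_out:
  moves:
    - {"translation":[0.004,0,0.1],"rot":[0,0,0],"claw":100}
    - {"translation":[0.004,0,0.18],"rot":[0,0,0],"claw":100}
    - {"translation":[0.004,0,0.22],"rot":[0,0,0],"claw":100}
    - {"translation":[0.004,0,0.235],"rot":[0,0,0],"claw":100}
    - {"translation":[0.004,0,0.235],"rot":[0,0,0],"claw":60}
    - {"translation":[0.004,0,0.235],"rot":[0,0,0],"claw":40}
    - {"translation":[0.004,0,0.235],"rot":[0,0,0],"claw":20}
    - {"translation":[0.004,0,0.235],"rot":[0,0,0],"claw":0}
    - {"translation":[0.004,0,0.235],"rot":[0,0,0],"claw":0}
    - {"translation":[0.004,0,0.235],"rot":[0,0,0],"claw":0}
  newtons: 70

```text
clock: 17.45
eef_pos: [0.5224, -0.1423, 0.2088]
eef_rot: [0.396, 3.115, -0.004]
ft_force: [-1.2, -4.4, 3.7]
grip_width: 0.0189
grip_force: 70.1
```

```bash
python3 -c "
from h import *
show(); print(tool()[0]['ft_torque'])"
```

```text
t 17.45 grasp [ 0.5225 -0.1425  0.1548] ytool deg 75.52 xtool [-0.968  0.25  -0.002] z [ 0.001 -0.003 -1.   ] q [-0.265  0.379 -0.056  1.134 -0.002 -0.012] F [-1.2 -4.4  3.7] w 0.0189 70.1
[-0.90945936  0.39625383 -0.0078852 ]
```

Emit:
carry_out:
  moves:
    - {"translation":[0,-0.003,0.01],"rot":[0,0,0],"claw":0}
    - {"translation":[0,-0.003,0.02],"rot":[0,0,0],"claw":0}
    - {"translation":[0,-0.003,0.03],"rot":[0,0,0],"claw":0}
    - {"translation":[0,-0.003,0.036],"rot":[0,0,0],"claw":0}
    - {"translation":[0,-0.003,0.036],"rot":[0,0,0],"claw":0}

```text
clock: 18.08
eef_pos: [0.5224, -0.1426, 0.1947]
eef_rot: [0.394, 3.115, -0.001]
ft_force: [-3.0, -2.5, 8.9]
grip_width: 0.019
grip_force: 70.7
```

```bash
python3 -c "
from h import *
show(); print(tool()[0]['ft_torque'])"
```

```text
t 18.07 grasp [ 0.5225 -0.1426  0.1407] ytool deg 75.57 xtool [-0.968  0.249 -0.002] z [ 0.002 -0.001 -1.   ] q [-0.266  0.391 -0.078  1.1   -0.    -0.014] F [-3.  -2.5  8.9] w 0.019 70.7
[-0.39422295  0.62993144 -0.02766181]
```

Emit:
carry_out:
  moves:
    - {"translation":[0,0,0],"rot":[0,0,0.03],"claw":0}
    - {"translation":[0,0,0],"rot":[0,0,0.06],"claw":0}
    - {"translation":[0,0,0],"rot":[0,0,0.09],"claw":0}
    - {"translation":[0,0,0],"rot":[0,0,0.12],"claw":0}
    - {"translation":[0,0,0],"rot":[0,0,0.15],"claw":0}
    - {"translation":[0,0,0],"rot":[0,0,0.18],"claw":0}
    - {"translation":[0,0,0],"rot":[0,0,0.21],"claw":0}
    - {"translation":[0,0,0],"rot":[0,0,0.24],"claw":0}
    - {"translation":[0,0,0],"rot":[0,0,0.27],"claw":0}
    - {"translation":[0,0,0],"rot":[0,0,0.3],"claw":0}
    - {"translation":[0,0,0],"rot":[0,0,0.3],"claw":0}

```text
clock: 19.45
eef_pos: [0.523, -0.1422, 0.1951]
eef_rot: [1.765, 2.595, 0.003]
ft_force: [-2.0, -1.8, 8.3]
grip_width: 0.0191
grip_force: 70.8
```

```bash
python3 -c "
from h import *
show(); print(tool()[0]['ft_torque'])"
```

```text
t 19.45 grasp [ 0.5232 -0.1422  0.1411] ytool deg 21.57 xtool [-0.368  0.93  -0.001] z [ 0.004 -0.    -1.   ] q [-2.660e-01  3.910e-01 -7.700e-02  1.099e+00  1.000e-03  9.280e-01] F [-2.  -1.8  8.3] w 0.0191 70.8
[-0.20676994  0.26227745 -0.08251945]
```

Emit:
carry_out:
  moves:
    - {"translation":[0,0,0],"rot":[0,0,0.02],"claw":0}
    - {"translation":[0,0,0],"rot":[0,0,0.04],"claw":0}
    - {"translation":[0,0,0],"rot":[0,0,0.055],"claw":0}
    - {"translation":[0,0,0],"rot":[0,0,0.07],"claw":0}
    - {"translation":[0,0,0],"rot":[0,0,0.07],"claw":0}

```text
clock: 20.08
eef_pos: [0.5232, -0.1422, 0.1952]
eef_rot: [2.038, 2.387, 0.004]
ft_force: [-1.0, -0.9, 9.3]
grip_width: 0.0187
grip_force: 70.8
```

```bash
python3 -c "
from h import *
show(); print(tool()[0]['ft_torque'])"
```

```text
t 20.07 grasp [ 0.5235 -0.1423  0.1412] ytool deg 9.03 xtool [-0.157  0.988 -0.001] z [ 0.004 -0.    -1.   ] q [-2.660e-01  3.910e-01 -7.700e-02  1.099e+00  1.000e-03  1.147e+00] F [-1.  -0.9  9.3] w 0.0187 70.8
[-0.28694443  0.18111719  0.17657675]
```

Emit:
carry_out:
  moves:
    - {"translation":[0,0,0],"rot":[0,0,0.015],"claw":0}
    - {"translation":[0,0,0],"rot":[0,0,0.025],"claw":0}
    - {"translation":[0,0,0],"rot":[0,0,0.025],"claw":0}

```text
clock: 20.45
eef_pos: [0.5233, -0.1422, 0.1953]
eef_rot: [2.124, 2.31, 0.003]
ft_force: [-1.4, -2.0, 9.2]
grip_width: 0.0191
grip_force: 74.4
```

```bash
python3 -c "
from h import *
show(); print(tool()[0]['ft_torque'])"
```

```text
t 20.45 grasp [ 0.5235 -0.1423  0.1413] ytool deg 4.81 xtool [-0.084  0.996 -0.002] z [ 0.004 -0.001 -1.   ] q [-0.265  0.391 -0.077  1.099 -0.     1.222] F [-1.4 -2.   9.2] w 0.0191 74.4
[-0.56644264  0.2958641   1.84444188]
```

The knob is against its stop (torque 1.8 N m). I ease off, release and back away.

Emit:
carry_out:
  moves:
    - {"translation":[0,0,-0.005],"rot":[0,0,-0.018],"claw":0}
    - {"translation":[0,0,-0.005],"rot":[0,0,-0.018],"claw":30}
    - {"translation":[0,0,-0.005],"rot":[0,0,-0.018],"claw":50}
    - {"translation":[0,0,-0.005],"rot":[0,0,-0.018],"claw":100}
    - {"translation":[0,0,-0.005],"rot":[0,0,-0.018],"claw":100}
    - {"translation":[0,0,-0.005],"rot":[0,0,-0.018],"claw":100}
    - {"translation":[0,0,-0.1],"rot":[0,0,-0.018],"claw":100}
    - {"translation":[0,0,-0.22],"rot":[0,0,-0.018],"claw":100}
    - {"translation":[0,0,-0.33],"rot":[0,0,-0.018],"claw":100}
    - {"translation":[0,0,-0.33],"rot":[0,0,-0.018],"claw":100}

```text
clock: 21.7
eef_pos: [0.5238, -0.1426, 0.3299]
eef_rot: [2.061, 2.36, 0.006]
ft_force: [0.3, -0.5, -0.5]
grip_width: 0.0854
grip_force: 0.0
```

Run:
```python
from h import *
show()
w=manip.get_image("wrist"); a=manip.get_image("side")[130:330,210:420]
b=cv2.resize(a,(420,400),interpolation=2)
cv2.imwrite("pics/f1.png",np.hstack([w[:,130:510],b])[:,:,::-1])
print(proj("side",[[.524,-.1415,.166],[.524,-.1415,.156]]))
```

```text
t 21.7 grasp [ 0.5242 -0.1427  0.2759] ytool deg 7.73 xtool [-0.135  0.991 -0.003] z [ 0.009 -0.002 -1.   ] q [-0.266  0.312  0.168  1.418  0.     1.17 ] F [ 0.3 -0.5 -0.5] w 0.0854 0.0
[[334.28621611 215.06385045]
 [334.25989767 218.19692422]]
```

View pics/f1.png

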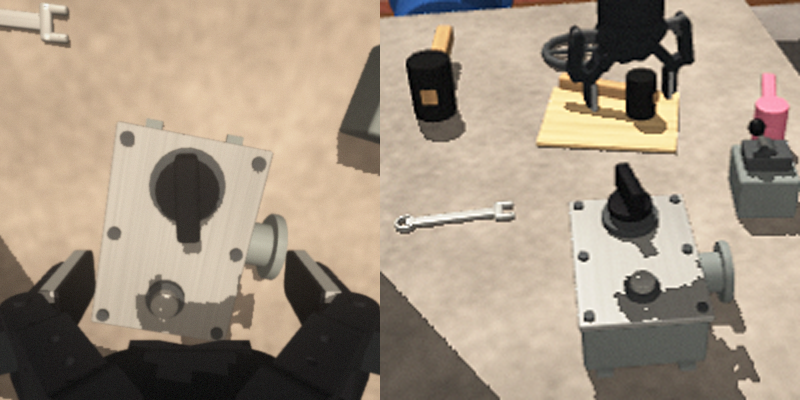

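Run:
```python
from h import *
u=np.r_[np.cos(np.radians(97.7)),np.sin(np.radians(97.7))]
for z in(.166,.156): print(z,[proj(c,[[*(np.array([.524,-.1415])+s*.036*u),z] for s in(1,-1)]).round(1).tolist() for c in("side","wrist")])
for c in("side","wrist"):
  im=manip.get_image(c)
  print(c,[(np.round(d["box"],1).tolist(),round(d["confidence"],2)) for d in manip.search_frame(c,"knob_grip")])
g=manip.get_image("side").mean(2); print(g[206:232,326:342].astype(int))
```

```text
0.166 [[[330.1, 207.2], [338.7, 223.4]], [[321.1, 160.2], [320.9, 252.2]]]
0.156 [[[330.1, 210.3], [338.7, 226.6]], [[321.0, 158.5], [320.8, 247.2]]]
side [([321.0, 212.0, 347.8, 240.9], 0.9)]
wrist [([290.6, 159.2, 355.2, 246.4], 0.69)]
[[198 201 195 193 190 189 198 198 202 200 196 195 160 134 164  85]
 [202 205 203 200 196 199 202 203 203 205 205 200 193 188 187 178]
 [200 200 201 196 198 198 197 196 199 199 195 194 191 188 183 186]
 [201 200 200 199 203 198 197 195 198 195 195 195 192 191 188 191]
 [200 199 202 208 206 208 204 203 202 200 202 201 197 196 193 193]
 [199 202 190 146 128 118  94 102 156 199 195 199 198 196 194 192]
 [200 171  82  54  49  42  28  31  99 174 192 194 190 186 187 186]
 [188 122  21  36  39  36  32  24  65 156 199 194 192 188 188 183]
 [186 114  10  30  42  39  33  31  32  75 153 196 194 194 193 192]
 [189 118   4  25  36  43  39  35  25  23 127 201 193 192 192 193]
 [187 119   0  17  35  42  39  34  36  25  71 158 198 192 192 187]
 [187 119   2  19  29  41  44  37  34  29  27 129 206 195 190 186]
 [187 116   1  10  20  35  45  42  41  34  27  74 157 197 
[... 180 characters left out ...]
  42  34  34  24  67 144 185]
 [183 117   1   5  12  15  19  31  40  40  36  33  26  22 117 187]
 [204 173  69   7   7  14  13  19  35  42  39  37  35  25  71 154]
 [206 180  72   9  17  13  13  16  31  37  42  32  35  29  24  73]
 [181  99  29   7  13  19   6  11  22  36  44  40  36  34  24  45]
 [ 98  37  32  25  10   8  13  16  13  24  41  45  38  39  28  26]
 [ 36  34  37  27  11  11   4  15   9  20  28  27  24  23  18  18]
 [ 31  33  39  34  31   6  11  14  13  16  14  13  15  17  16  12]
 [ 37  38  39  39  30  18  16   9  12  15  14  12  16  16  17  20]
 [ 36  35  35  39  36  32  11   8  16  11  13  17  17  17  15  17]
 [ 40  39  38  39  38  32  13  11  13  19  17  16  15  11  19  13]]
```

The top edge at row 211 and near edge at row 227 match the knob being 10 mm down and held.

```bash
python3 -c "
from workcell import manip
print(manip.finish_job())"
```

```text
the job is handed in; nothing more can be done
None
```

The job is handed in: the pin head looks seated on its boss, the screw-knob is turned to its stop and stays about 10 mm down, and the mallet stands back on its board.

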